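# Dispense one vial cap and park it in the free bay

## Task

Press the plunger of the cap dispenser once, all the way down, and let it spring back up, so that a single cap is pushed out into the tray. Then nudge that cap sideways along the tray into the empty end bay, wholly past the bay's line, upright and flat on the tray floor. Pick nothing up, bring out no second cap, and leave the parked cap and everything around as they stand.

Things in the scene. Friction and masses are not known exactly. Their poses are not given: they have to be found in the camera images.
- dispenser: Cap dispenser, fixed; place and yaw vary. Origin on the bench under the centre of its clear square cap tower (40 x 40 mm, top 64 mm above bench); z up, caps come out towards +x, +y is left. Behind it a white housing (x -100 to -20, y -25 to 25, top 50 mm) carries the plunger at x -55, y 0; in front (x 20 to 62) lies a long tray. All points and offsets here are in this frame.
- outlet (a point): Point on the tray floor before the tower (x 43, y 0, 10 mm above bench): here the pushed-out cap stands. Aluminium tray: floor 10 mm above bench, inside x 20 to 62, y -113 to 113 mm, rims 6 mm above its floor all round (open to the tower's slot). A thin black line across it at y = 72 and at y = -72 marks off an end bay.
- plunger_top (a point): centre of the top of the plunger's flat round grey head, 34 mm across; 85 mm above the bench when up, 63 mm when fully pressed. It is pressed straight down.
- plunger (a joint): how far the plunger is pressed, m: 0 up, 0.022 fully down (hard stop). A spring returns it: about 4.5 N to start it moving, 8 N at the bottom; more if fast. It drives a pusher twice as far (44 mm) through the foot of the tower, which shoves the lowest cap into the tray; on release the pusher draws back and the next cap drops down.
- cap1: the lowest cap in the tower, the one that comes out: black ribbed plastic vial cap, a plain cylinder 30 mm across and 16 mm tall, 10 to 21 g; origin at the centre of its underside, z up. At the start it stands at x 0, y 0 of the dispenser, on the 10 mm high floor.
- cap2: the second cap in the tower, on top of cap1, identical; it must stay in the tower. Same origin.
- cap3: the top cap in the tower, identical; it must stay in the tower. Same origin.
- parked_cap: a cap of the same kind that already stands in one of the two end bays of the tray (sometimes the left, sometimes the right); to be left alone. Same origin.
- liner: white paper disc, 34 mm across, 0.5 mm thick, fixed flat on the tray floor in the empty end bay. Origin at the centre of its underside.
- bay_left (a point): point on the tray floor in the left end bay (dispenser x 41, y +95, 10 mm above the bench)
- bay_right (a point): point on the tray floor in the right end bay (dispenser x 41, y -95, 10 mm above the bench)
- vial: bystander, to be left standing where it is. Amber glass vial, 26 mm across, 58 mm tall, to the left of the dispenser's housing. Origin under its centre.
- jar: bystander, to be left standing where it is. Small glass jar, 42 mm across, 52 mm tall, to the right of the housing. Origin under its centre.
- dish: bystander, to be left standing where it is. Closed clear round dish, 60 mm across, 16 mm tall, beyond the tray. Origin under its centre.
- beaker: bystander, to be left standing where it is. Glass beaker, 68 mm across, 90 mm tall, on the left of the bench. Origin under its centre.
- flask: bystander, to be left standing where it is. Conical glass flask, 80 mm across, 118 mm tall, on the left. Origin under its centre.
- reagent: bystander, to be left standing where it is. White plastic bottle, 64 mm across, 150 mm tall, on the right. Origin under its centre.
- spatula: bystander, to be left standing where it is. Narrow double-ended steel lab spatula, 170 mm long, 5 mm thick, lying on the right. Origin under its middle.

How it is judged (in metres and radians):
On the way, in this order (a step that is already met when the one before it is completed fails the run):
1. the plunger is pressed down (at least 18 of its 22 mm) and the lowest cap is out in the tray (value of joint plunger above 0.018 m and x of cap1 in the frame of dispenser above 0.032 m), for 0.05 s.
2. the plunger is up again, with the cap in the tray before the tower (value of joint plunger below 0.004 m and x of cap1 in the frame of dispenser above 0.032 m and y of cap1 in the frame of dispenser between -0.05 and 0.05 m), for 0.1 s.
At the end, for the whole second after the job is handed in: The new cap stands still, upright (0.15 rad) on the tray floor in the bay that was empty, centre at least 84 mm from the tray's middle; the parked cap is in the other bay; the plunger is up (4 mm); the other two caps are in the tower (8 mm) (((y of cap1 in the frame of dispenser above 0.084 m and y of parked_cap in the frame of dispenser below -0.084 m) or (y of cap1 in the frame of dispenser below -0.084 m and y of parked_cap in the frame of dispenser above 0.084 m)) and y of cap1 in the frame of dispenser between -0.102 and 0.102 m and x of cap1 in the frame of dispenser between 0.031 and 0.051 m and z of cap1 in the frame of dispenser between 0.007 and 0.013 m and angle between cap1's own z axis and vertical below 0.15 rad and linear speed of cap1 below 0.01 m/s and value of joint plunger below 0.004 m and x of cap2 in the frame of dispenser between -0.008 and 0.008 m and x of cap3 in the frame of dispenser between -0.008 and 0.008 m); the robot touches nothing.
It fails at once if the dispensed cap is lifted more than 10 mm off the tray floor or tipped over (z of cap1 in the frame of dispenser above 0.02 m or angle between cap1's own z axis and vertical above 0.7 rad).
It fails at once if a second cap is pushed or taken out of the tower (x of any of cap2, cap3 in the frame of dispenser above 0.01 m or z of cap2 in the frame of dispenser above 0.036 m or z of cap3 in the frame of dispenser above 0.052 m).
It fails at once if the parked cap is moved by more than 8 mm (distance of parked_cap from where it was at the start of the episode above 0.008 m).
It fails at once if a bystander is moved by more than 25 mm, or knocked over (distance of any of vial, jar, dish, beaker, flask, reagent, spatula from where it was at the start of the episode above 0.025 m or angle between any of vial, jar, dish, beaker, flask, reagent's own z axis and vertical above 0.6 rad).
It also fails if it takes over 48 s, if anything falls off the work surface, if the arm or the gripper's body presses on something with over 40 N, if the wrist force passes 120 N, or if a joint passes its speed limit or range.

## Robot

A 6-joint arm with a two-finger parallel gripper is mounted at the origin on the work surface. World frame = base frame: x ahead of the robot, y to its left, z up, the work surface at z = 0. Lengths are in m, angles in degrees, forces in N, time in s.
With the tool pointing down it reaches from about 0.25 to 0.725 m from the base axis. Payload 9.7 kg.
Tool frame: the origin (TCP) lies at the very end of the fingers, on their centre line; the grasp point (between the pads) lies 19 mm behind it; x points along the fingers, z is the direction in which the jaws open and shut, and the axes are right-handed (so a half turn about x gives the same grasp; the last joint's range is limited). The gripper opens to 85 mm and grips with 20 to 120 N. Pads are 22 mm wide; open, the fingers measure 114 mm over their backs; the gripper's body (76 mm by 85 mm) begins 54 mm behind the grasp point. The pads swing forward as they close: fully open they stand 13 mm farther back than shut.
Start: joints at [65.947, 4.979, 10.078, 95.1, 0, 90], TCP at [0.224, 0.502, 0.231] pointing down, gripper open.
Joint ranges: [-179.16, 179.16], [-48.56, 103.87], [-65.8, 70.77], [-126.05, 130.52], [-82.76, 87.17], [-180, 180]. Speed limits (degrees/s): [127.2, 127.2, 147.25, 180, 180, 180].

## Interface

Orientations are given as [roll, pitch, yaw] about the fixed x, y, z axes, in that order (R = Rz(yaw) Ry(pitch) Rx(roll)).
In Python, from workcell import sensors, vision, job_done gives the robot as it stands.
- The arm moves only by the tool carry_out, never from a script. Its argument "increments" is a list of rows, each a list of 7 numbers: the turn, a rotation vector about the tool's x, y, z in degrees, then the shift along the tool's x, y, z in mm, then the opening in per cent of the stroke, from 0 (shut) to 100 (fully open). A call has 1 to 12 rows; each row shifts and turns the commanded pose from where the row before left it, along the tool's axes as they then stand; what a row does not reach is not made up. A row lasts 1/8 s, in which the tool goes at most 62.5 mm and 10.7 degrees, less where a joint would pass 70% of its speed; a pose out of reach is approached as far as the arm can. A call is refused whole if a number of a shift passes 62.5 or a number of a turn 10.7, either way. A call with a gripper value outside its range is refused whole. The fingers move at their own pace and stop on an object; "squeeze" is the grip in N (left out, the last holds). Time passes only in rows, so rows that do not move let the fingers close. It gives the time, the measured TCP pose, the force and the opening at its end, in the units of the state.
- sensors.get_obs(): the state, without advancing time (a new reading comes with each control period).
- vision.camera(name): name is "scene" or "top" or "wrist"; returns the picture (480x640x3 uint8, red, green, blue); there is no depth.
- vision.calibration(name): a dict with "camera_matrix" (3x3 intrinsics, pixels), "extrinsics" (4x4, takes a point from world to camera coordinates); the wrist camera has in their place "mount" (4x4, takes a point from camera to tool coordinates, whose origin is the TCP and whose axes are the tool frame's). Camera axes: x right, y up, looking along -z (the intrinsics and any distortion apply to the point x, -y, -z); pixel columns grow to the right and rows downward; lengths in m; the calibration is good to about 2 mm. A picture is of the moment at which its call begins: read the wrist's pose just before it. calibration takes no time and is no camera call.
- job_done(): hands the job in, once; it reports no verdict.
The state is a dict: "time": time; "q": joint angles; "qd": joint speeds; "joint_efforts": joint torques, N m; "ee_pos": TCP position; "tcp_rot": TCP orientation; "wrist_force": force on the tool from outside, world axes, zero at the start; "torque": the same for the moment, N m; "opening": finger opening in m.
Only numpy, scipy, OpenCV 4.12 (cv2) and the standard library are available. Lean on these libraries where they do the work, as an engineer would, in place of code of your own. Each camera call takes 0.05 s, during which the arm holds its last target.

## Working session

There is one attempt and no reset: what is moved stays moved. The work goes in short steps, Python scripts to look and compute and a tool call to move; the robot and the scene stay as the last step left them, time stands still between calls to the robot, and variables do not carry over. Pictures are saved under pics/ and viewed, and the job is handed in when it is done.

Besides the shell and the picture viewer there is one more tool, called after ">>>" as name([rows], argument=value, ...), one row to a line, values as JSON. carry_out: Moves the arm, as the interface text tells. Its arguments: {"type":"object","properties":{"increments":{"type":"array"},"squeeze":{"type":"number"}},"required":["increments"]}

```bash
ls; mkdir -p pics; python3 - <<'E'
from workcell import sensors, vision
import cv2
o=sensors.get_obs(); print(o)
for n in ["scene","top","wrist"]:
    im=vision.camera(n); cv2.imwrite(f"pics/{n}0.png",im[:,:,::-1]); print(n,vision.calibration(n))
E
```

```text
pics
{'time': 0.0, 'q': array([6.59480849e+01, 5.01114797e+00, 1.00328211e+01, 9.50978005e+01,
       6.70976634e-04, 8.99999391e+01]), 'qd': array([ 0.00521315,  0.00852576, -0.03324055,  0.0517295 , -0.01469056,
       -0.07915991]), 'joint_efforts': array([-1.74889351e-04, -5.20378518e+01,  4.64811337e+01,  1.60070794e-02,
       -8.70793792e-05,  2.01699044e-05]), 'ee_pos': array([0.22406513, 0.50204199, 0.23056797]), 'tcp_rot': array([ 179.49495514,   89.92386966, -114.55689951]), 'wrist_force': array([ 0.28379979,  0.12991913, -0.46459398]), 'torque': array([-0.03111718,  0.00861581,  0.00742007]), 'opening': 0.08544086038123015}
scene {'camera_matrix': array([[501.11973162,   0.        , 315.68900411],
       [  0.        , 501.11973162, 239.89168121],
       [  0.        ,   0.        ,   1.        ]]), 'extrinsics': array([[ 0.44201268,  0.89689424, -0.01433561, -0.24416008],
       [-0.70324154,  0.35640813,  0.61516224,  0.34313221],
       [ 0.5568448 , -0.26182811,  0.7882702 , -1.448713  ],
       [ 0.        ,  0.        ,  0.        ,  1.        ]])}
top {'camera_matr
[... 249 characters left out ...]
3304 ,  0.02771218,  0.10266007, -0.53229376],
       [-0.10321799,  0.01951107,  0.99446738, -1.21361923],
       [ 0.        ,  0.        ,  0.        ,  1.        ]])}
wrist {'camera_matrix': array([[344.12207043,   0.        , 320.4459134 ],
       [  0.        , 344.12207043, 240.10103732],
       [  0.        ,   0.        ,   1.        ]]), 'mount': array([[-9.37023887e-04,  2.79424067e-01, -9.60167336e-01,
        -1.43197587e-01],
       [ 3.47496126e-04,  9.60167790e-01,  2.79423860e-01,
         7.06038462e-02],
       [ 9.99999501e-01, -7.18275974e-05, -9.96798936e-04,
         2.07392754e-04],
       [ 0.00000000e+00,  0.00000000e+00,  0.00000000e+00,
         1.00000000e+00]])}
```

View pics/top0.png

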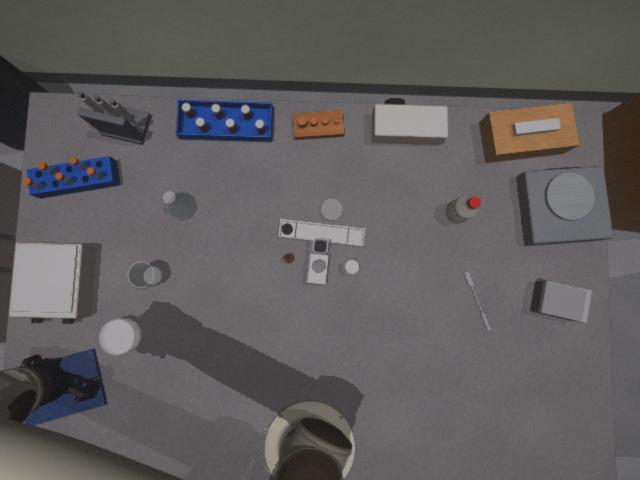

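View pics/scene0.png

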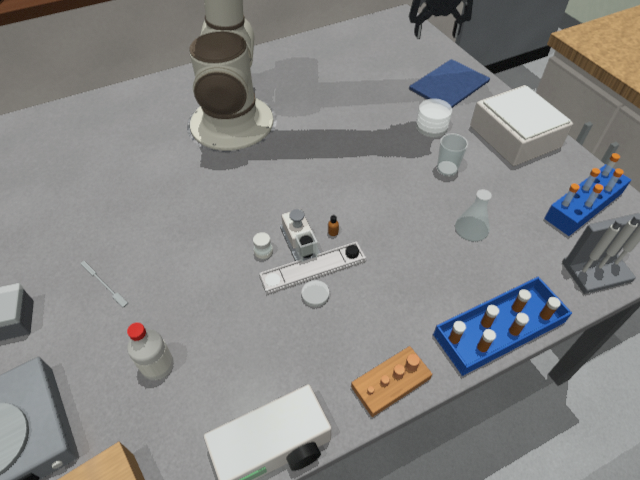

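View pics/wrist0.png

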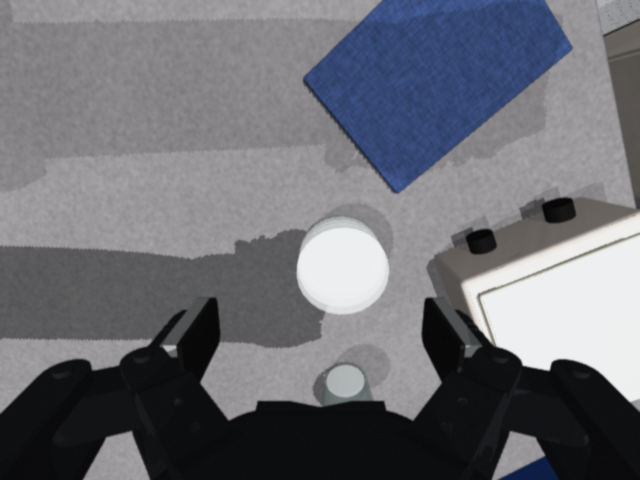

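The top view shows the dispenser around (318,250), the tray running from (279,228) to (364,237), the parked cap at (287,229) in the left bay, and the empty bay on the right. I'll zoom in next and measure.

```bash
python3 - <<'E'
import cv2
a=cv2.imread("pics/top0.png")[190:300,260:390]; cv2.imwrite("pics/topz.png",cv2.resize(a,None,fx=6,fy=5.4*1,interpolation=cv2.INTER_CUBIC)[:600])
a=cv2.imread("pics/scene0.png")[190:310,240:380]; cv2.imwrite("pics/scenez.png",cv2.resize(a,None,fx=5,fy=5,interpolation=cv2.INTER_CUBIC))
E
```

```text
(no output)
```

View pics/topz.png

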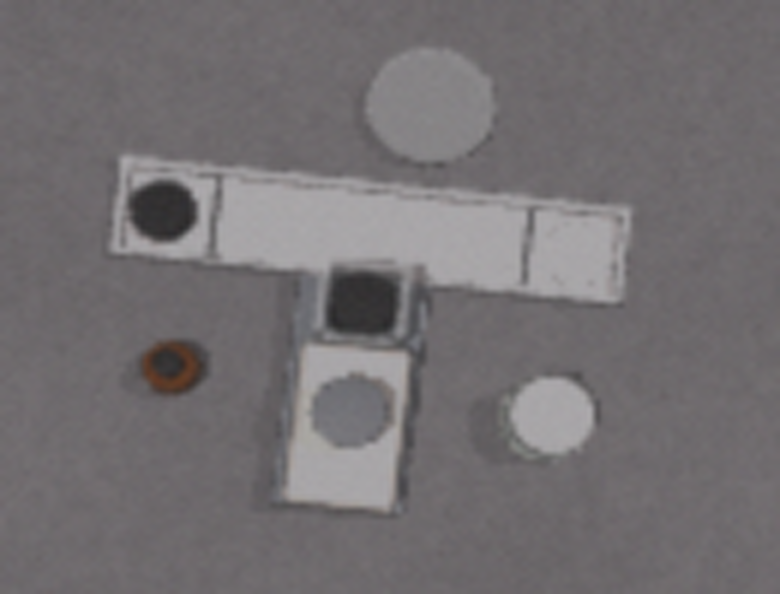

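View pics/scenez.png

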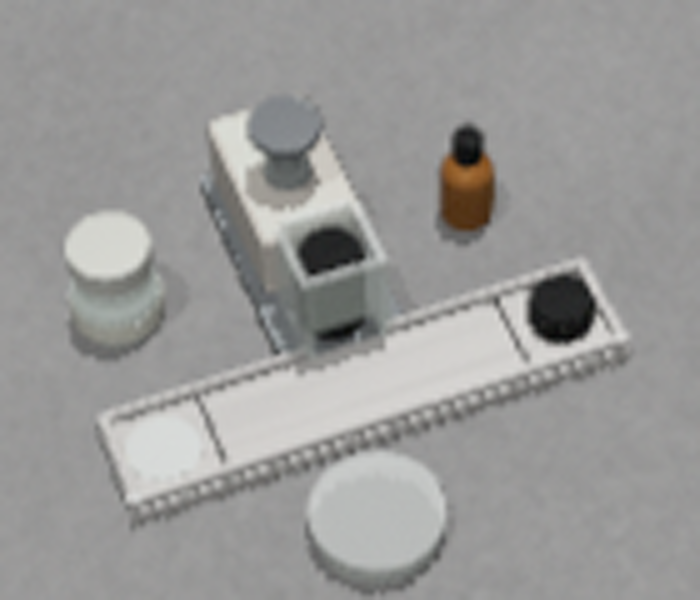

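```bash
cat > h.py <<'E'
import numpy as np
from workcell import vision
def ray(n,px,z,ext=None):
    c=vision.calibration(n);K=c["camera_matrix"]
    E=c["extrinsics"] if ext is None else ext
    d=np.linalg.inv(K)@np.array([px[0],px[1],1.]); d=np.array([d[0],-d[1],-d[2]])
    R=E[:3,:3];t=E[:3,3];o=-R.T@t;w=R.T@d
    return o+w*(z-o[2])/w[2]
def proj(n,P,E):
    K=vision.calibration(n)["camera_matrix"]
    p=E[:3,:3]@np.asarray(P)+E[:3,3];p=np.array([p[0],-p[1],-p[2]]);u=K@p;return u[:2]/u[2]
def fit(L,W):
    # L dispenser xy, W world xy
    L=np.array(L);W=np.array(W);lc=L.mean(0);wc=W.mean(0);a=L-lc;b=W-wc
    yaw=np.arctan2((a[:,0]*b[:,1]-a[:,1]*b[:,0]).sum(),(a*b).sum())
    R=np.array([[np.cos(yaw),-np.sin(yaw)],[np.sin(yaw),np.cos(yaw)]]);t=wc-R@lc
    return np.degrees(yaw),t,(W-(L@R.T+t))*1000
E
python3 - <<'E'
from h import *
def T(p):return ((p[0]+.5)/6-.5+260,(p[1]+.5)/5.4-.5+190)
def S(p):return ((p[0]+.5)/5-.5+240,(p[1]+.5)/5-.5+190)
for n,f,cs,ll,rl,pl in [("top",T,[(120,155),(632,207),(622,303),(108,253)],(213,215),(528,246),(350,410)),
 ("scene",S,[(97,415),(585,258),(630,345),(132,505)],(512,328),(212,429),(285,125))]:
    C=[ray(n,f(c),.016)[:2] for c in cs]
    W=[np.mean(C,0),ray(n,f(ll),.01)[:2],ray(n,f(rl),.01)[:2],ray(n,f(pl),.085)[:2]]
    y,t,r=fit([(41,0),(41,72),(41,-72),(-55,0)] and np.array([(41,0),(41,72),(41,-72),(-55,0)])/1e3,W)
    print(n,y,t,W[3],"\n",r.round(1))
E
```

```text
top -4.699286105411163 [ 0.52726948 -0.01347402] [ 0.47231639 -0.0088821 ] 
 [[-0.1  0. ]
 [ 0.1  0.5]
 [ 0.1 -0.6]
 [-0.1  0.1]]
scene -4.419655418645442 [ 0.53024018 -0.01330548] [ 0.47775082 -0.00914407] 
 [[ 2.3 -0.7]
 [-2.4  0.5]
 [-2.2  0.3]
 [ 2.3 -0.1]]
```

```bash
cat >> h.py <<'E'
from scipy.spatial.transform import Rotation as Ro
def cur():
    from workcell import sensors
    o=sensors.get_obs(); return Ro.from_euler('xyz',o["tcp_rot"],degrees=True),o["ee_pos"],o
YAW=-4.6; ORG=np.array([0.5285,-0.0134])
def D2W(x,y,z):
    a=np.radians(YAW);return np.array([*(ORG+np.array([[np.cos(a),-np.sin(a)],[np.sin(a),np.cos(a)]])@[x,y]),z])
def Rt(s=1):
    a=np.radians(YAW);x=np.array([0,0,-1.]);z=s*np.array([-np.sin(a),np.cos(a),0]);return Ro.from_matrix(np.c_[x,np.cross(z,x),z])
def todo(P,s=1):
    R,p,o=cur(); rv=(R.inv()*Rt(s)).as_rotvec(degrees=True)
    print("t",o["time"],"pos",p.round(4),"F",o["wrist_force"].round(1)); print("turn",rv.round(2),"shift mm now-tool",(R.inv().apply(P-p)*1e3).round(1),"goal-tool",(Rt(s).inv().apply(P-p)*1e3).round(1))
E
python3 - <<'E'
from h import *
R,p,o=cur();print(R.as_matrix().round(3))
for s in(1,-1):todo(D2W(-.055,0,.2),s)
print(D2W(-.055,0,.2))
E
```

```text
[[-0.    -0.913  0.408]
 [-0.001  0.408  0.913]
 [-1.     0.    -0.001]]
t 0.15 pos [0.2241 0.5021 0.2307] F [-0.1  0.  -0.1]
turn [-1.945e+01 -6.000e-02 -1.000e-02] shift mm now-tool [  31.1 -436.2 -364.9] goal-tool [  30.7 -289.8 -489.4]
t 0.15 pos [0.2241 0.5021 0.2307] F [-0.1  0.  -0.1]
turn [ 1.6055e+02 -1.0000e-02  8.0000e-02] shift mm now-tool [  31.1 -436.2 -364.9] goal-tool [ 30.7 289.8 489.4]
[ 0.47367716 -0.00898906  0.2       ]
```

>>> carry_out([
  [-9.7,0,0,0,0,0,0],
  [-9.75,0,0,0,0,0,0],
  [0,0,0,0,-29,-49,0],
  [0,0,0,0,-29,-49,0],
  [0,0,0,0,-29,-49,0],
  [0,0,0,0,-29,-49,0],
  [0,0,0,0,-29,-49,0],
  [0,0,0,0,-29,-49,0],
  [0,0,0,0,-29,-49,0],
  [0,0,0,0,-29,-49,0],
  [0,0,0,0,-29,-49,0],
  [0,0,0,0,-29,-48,0],
])

```text
time: 1.65
ee_pos: [0.4744, -0.0104, 0.2312]
tcp_rot: [-55.7, 90.0, 29.6]
wrist_force: [0.9, 1.6, -0.0]
opening: -0.0001
```

>>> carry_out([
  [0,0,0,0,0,0,0],
  [0,0,0,0,0,0,0],
  [0,0,0,0,0,0,0],
  [0,0,0,0,0,0,0],
])

```text
time: 2.15
ee_pos: [0.4738, -0.0075, 0.2315]
tcp_rot: [-82.4, 90.0, 3.1]
wrist_force: [-0.3, 0.1, -0.6]
opening: 0.0005
```

```bash
python3 - <<'E'
from h import *
import cv2
todo(D2W(-.055,0,.2))
for n in("wrist","top"):cv2.imwrite(f"pics/{n}1.png",vision.camera(n)[:,:,::-1])
E
```

```text
t 2.15 pos [ 0.4738 -0.0075  0.2315] F [-0.3  0.1 -0.6]
turn [0.1  0.   0.02] shift mm now-tool [31.5 -0.  -1.5] goal-tool [31.5 -0.  -1.5]
```

View pics/wrist1.png

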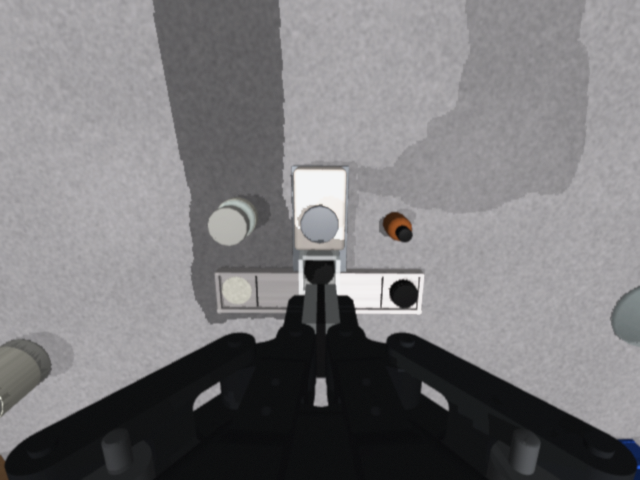

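The wrist view shows the plunger head at (320,223), the tower mouth at (320,270), the parked cap at (404,292), the liner at (237,291), and the bay lines at columns 257 and 382.

```bash
python3 - <<'E'
from h import *
R,p,o=cur();M=vision.calibration("wrist")["mount"]
T=np.eye(4);T[:3,:3]=R.as_matrix();T[:3,3]=p
E=np.linalg.inv(T@M)
def r(x,z):return ray("wrist",x,z,E)[:2]
import numpy as np
W=[r((319.7,223),.085),r((257,291.5),.01),r((382,291.5),.01),r(((218+422)/2,(271.5+313.5)/2),.016)]
for w in W:print(w.round(4))
y,t,res=fit(np.array([(-55,0),(41,-72),(41,72),(41,0)])/1e3,W);print(y,t,res.round(1))
print(r((404,292),.026), D2W(.041,.095,0), r((237,291),.0105), D2W(.041,-.095,0))
E
```

```text
[ 0.4723 -0.0079]
[ 0.5654 -0.0879]
[0.5768 0.0559]
[ 0.5696 -0.0153]
-4.5560883805263375 [ 0.5290576  -0.01243013] [[-1.9  0.2]
 [ 1.1 -0.4]
 [ 1.1 -0.2]
 [-0.3  0.4]]
[0.57168523 0.07759042] [0.57698683 0.07800584 0.        ] [ 0.56268796 -0.11063704] [ 0.56174904 -0.11138215  0.        ]
```

>>> carry_out([
  [0,0,0,30,0,-1,0],
  [0,0,0,40,0,0,0],
  [0,0,0,40,0,0,0],
  [0,0,0,22,0,0,0],
  [0,0,0,6,0,0,0],
  [0,0,0,0,0,0,0],
  [0,0,0,0,0,0,0],
])

```text
time: 3.12
ee_pos: [0.4746, -0.0094, 0.0946]
tcp_rot: [-87.2, 89.9, -1.8]
wrist_force: [0.4, 1.2, 0.6]
opening: -0.0001
```

>>> carry_out([
  [0,0,0,4,0,0,0],
  [0,0,0,4,0,0,0],
  [0,0,0,3,0,0,0],
  [0,0,0,3,0,0,0],
  [0,0,0,3,0,0,0],
  [0,0,0,3,0,0,0],
  [0,0,0,3,0,0,0],
  [0,0,0,0,0,0,0],
])

```text
time: 4.12
ee_pos: [0.4741, -0.0095, 0.0707]
tcp_rot: [-87.8, 90.0, -2.4]
wrist_force: [-1.2, 0.4, 6.5]
opening: -0.0001
```

Contact at the expected height: 6.5 N at 14 mm of travel. I'll press to the stop.

>>> carry_out([
  [0,0,0,3,0,0,0],
  [0,0,0,3,0,0,0],
  [0,0,0,2,0,0,0],
  [0,0,0,1,0,0,0],
  [0,0,0,0,0,0,0],
  [0,0,0,0,0,0,0],
])

```text
time: 4.88
ee_pos: [0.4743, -0.0095, 0.063]
tcp_rot: [-87.0, 89.9, -1.6]
wrist_force: [-5.4, 0.9, 14.8]
opening: 0.0002
```

```bash
python3 - <<'E'
from h import *
import cv2
todo(D2W(-.055,0,.2))
a=vision.camera("scene")[180:320,220:400,::-1]
cv2.imwrite("pics/s2.png",cv2.resize(a,None,fx=4,fy=4,interpolation=cv2.INTER_CUBIC))
E
```

```text
t 4.875 pos [ 0.4743 -0.0095  0.063 ] F [-5.4  0.9 14.8]
turn [-0.01  0.01  0.1 ] shift mm now-tool [-137.     0.4    0.5] goal-tool [-137.     0.6    0.5]
```

View pics/s2.png

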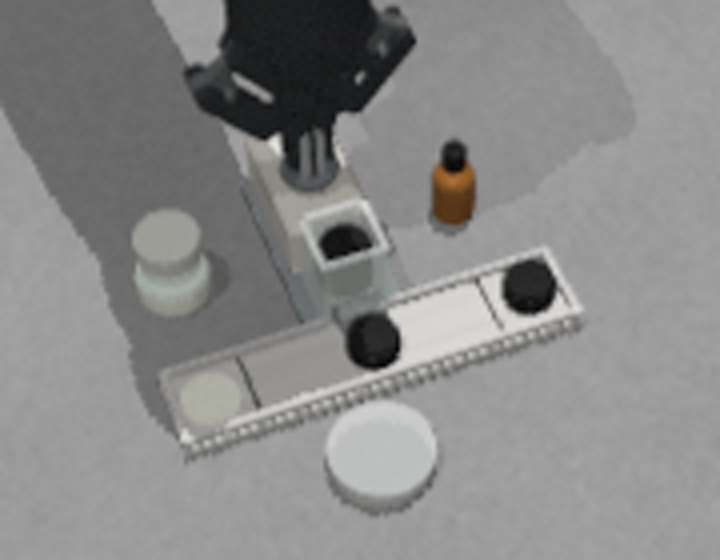

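The scene view shows one cap out on the tray before the tower at about (373,340), with the remaining caps in the tower and the parked cap untouched. The force rise at z 0.063 confirms the hard stop. I'll release straight up.

>>> carry_out([
  [0,0,0,-5,0,0,0],
  [0,0,0,-5,0,0,0],
  [0,0,0,-6,0,0,0],
  [0,0,0,-8,0,0,0],
  [0,0,0,-15,0,0,0],
  [0,0,0,-25,0,0,0],
  [0,0,0,-25,0,0,0],
  [0,0,0,0,0,0,0],
  [0,0,0,0,0,0,0],
])

```text
time: 6.05
ee_pos: [0.4737, -0.0094, 0.1498]
tcp_rot: [93.6, 90.0, 179.0]
wrist_force: [0.6, 0.1, -0.0]
opening: -0.0
```

```bash
sed -i 's/^YAW=.*/YAW=-4.58; ORG=np.array([0.5287,-0.0130])/' h.py; python3 - <<'E'
from h import *
import cv2
todo(D2W(.041,.047,.15))
R,p,o=cur();M=vision.calibration("wrist")["mount"]
T=np.eye(4);T[:3,:3]=R.as_matrix();T[:3,3]=p;np.save("E3.npy",np.linalg.inv(T@M))
cv2.imwrite("pics/w3.png",vision.camera("wrist")[:,:,::-1])
a=vision.camera("scene")[180:320,220:400,::-1]
cv2.imwrite("pics/s3.png",cv2.resize(a,None,fx=4,fy=4,interpolation=cv2.INTER_CUBIC))
a=vision.camera("top")[190:300,260:390,::-1]
cv2.imwrite("pics/t3.png",cv2.resize(a,None,fx=5,fy=5,interpolation=cv2.INTER_CUBIC))
E
```

```text
t 6.05 pos [ 0.4737 -0.0094  0.1498] F [ 0.6  0.1 -0. ]
turn [-0.02 -0.   -0.05] shift mm now-tool [ -0.3 -96.1  47.9] goal-tool [ -0.2 -96.1  47.8]
```

View pics/s3.png

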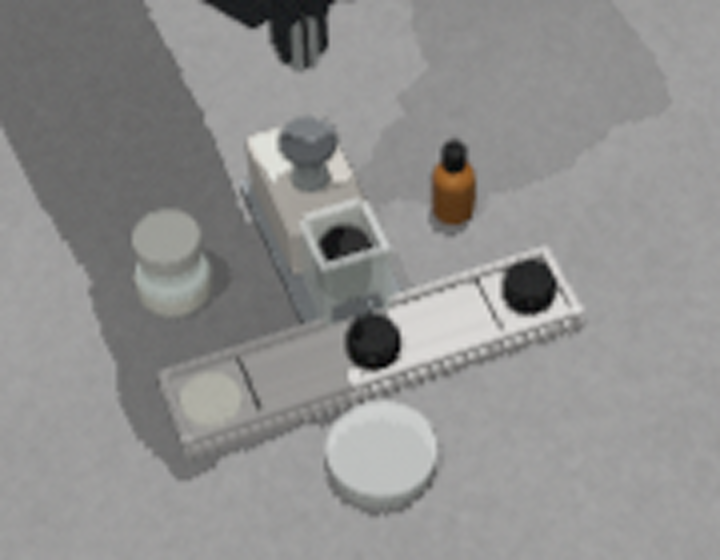

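View pics/w3.png

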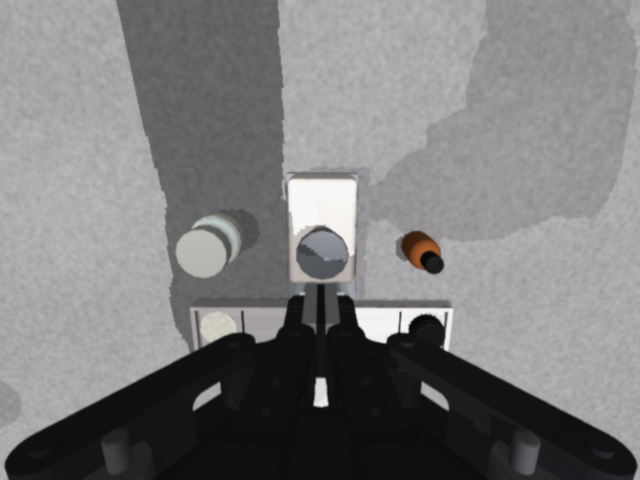

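View pics/t3.png

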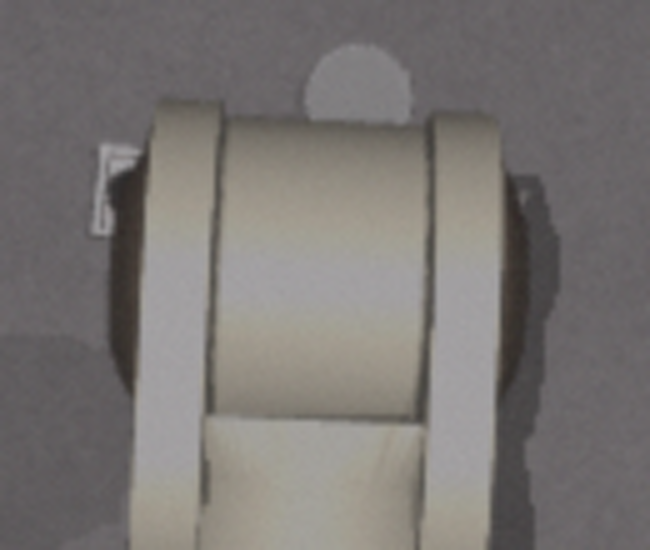

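Plunger is up again at (308,140). The new cap sits at (373,340), before the tower. I'll move to its left side.

>>> carry_out([
  [0,0,0,0,-32,16,0],
  [0,0,0,0,-32,16,0],
  [0,0,0,0,-32,16,0],
  [0,0,0,0,0,0,0],
  [0,0,0,35,0,0,0],
  [0,0,0,35,0,0,0],
  [0,0,0,25,0,0,0],
  [0,0,0,10,0,0,0],
  [0,0,0,0,0,0,0],
  [0,0,0,0,0,0,0],
])

```text
time: 7.45
ee_pos: [0.574, 0.0307, 0.0466]
tcp_rot: [-82.6, 89.9, 2.8]
wrist_force: [-0.6, -0.4, 0.8]
opening: 0.0005
```

```bash
python3 - <<'E'
from h import *
import cv2
todo(D2W(.041,.047,.014))
im=vision.camera("scene")[:,:,::-1]
cv2.imwrite("pics/s4.png",cv2.resize(im[180:320,220:400],None,fx=4,fy=4,interpolation=cv2.INTER_CUBIC))
# cap from s3 (top rim centre approx)
w=ray("scene",(373/4+220,333/4+180),.026)[:2]
a=np.radians(YAW);R=np.array([[np.cos(a),np.sin(a)],[-np.sin(a),np.cos(a)]]);print("cap disp",R@(w-ORG))
E
```

```text
t 7.45 pos [0.574  0.0307 0.0466] F [-0.6 -0.4  0.8]
turn [-0.03  0.01  0.1 ] shift mm now-tool [32.6  0.7 -0.1] goal-tool [32.6  0.7 -0.1]
cap disp [ 0.04673076 -0.00012186]
```

View pics/s4.png

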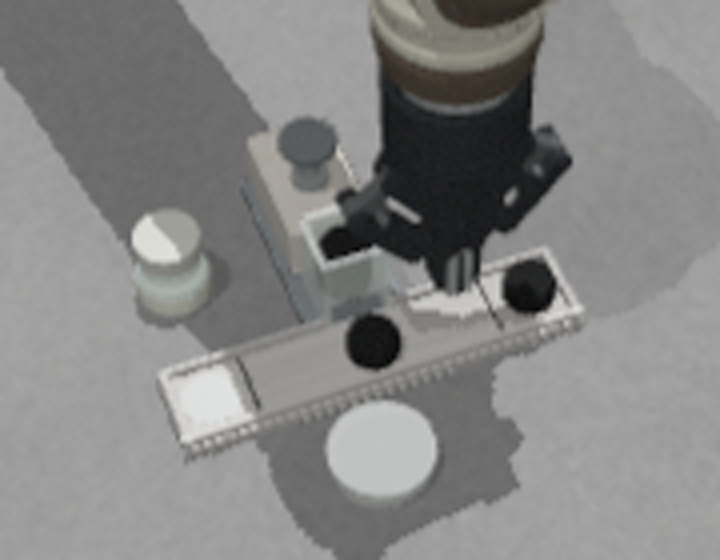

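Fingers stand clear between the new cap (373,340) and the parked cap (528,285). I'll lower them into the tray.

>>> carry_out([
  [0,0,0,10,-1,0,0],
  [0,0,0,10,0,0,0],
  [0,0,0,6,0,0,0],
  [0,0,0,5,0,0,0],
  [0,0,0,0,0,0,0],
  [0,0,0,0,0,0,0],
])

```text
time: 8.25
ee_pos: [0.5746, 0.0306, 0.0145]
tcp_rot: [-83.2, 90.0, 2.2]
wrist_force: [0.2, 0.4, 0.3]
opening: -0.0003
```

```bash
python3 - <<'E'
from h import *
import cv2
todo(D2W(.042,.047,.015))
im=vision.camera("scene")[:,:,::-1]
cv2.imwrite("pics/s5.png",cv2.resize(im[180:320,220:400],None,fx=4,fy=4,interpolation=cv2.INTER_CUBIC))
cv2.imwrite("pics/w5.png",vision.camera("wrist")[:,:,::-1])
E
```

```text
t 8.25 pos [0.5746 0.0306 0.0145] F [0.2 0.4 0.3]
turn [-0.02  0.    0.02] shift mm now-tool [-0.5  0.3 -0.2] goal-tool [-0.5  0.3 -0.2]
```

View pics/s5.png

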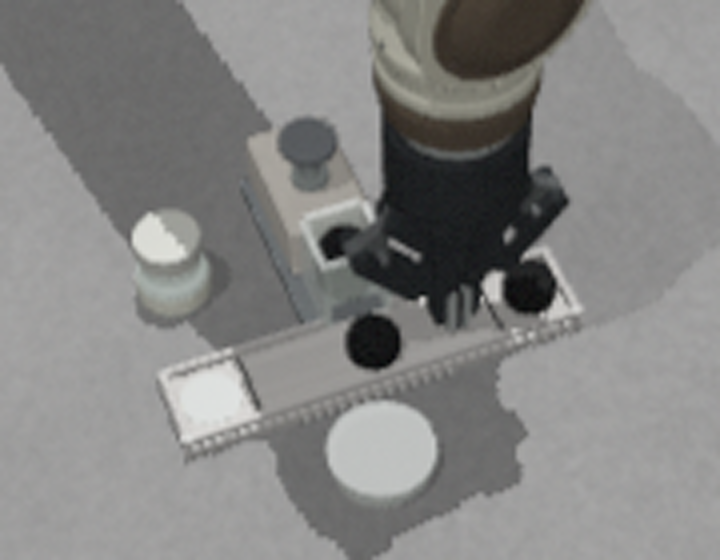

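View pics/w5.png

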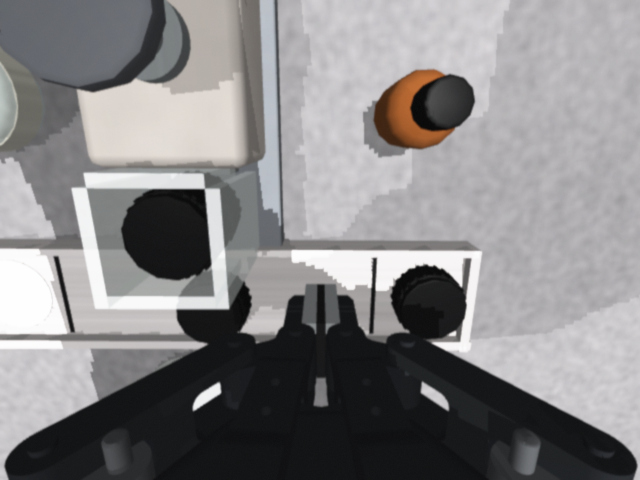

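>>> carry_out([
  [0,0,0,0,0,-6,0],
  [0,0,0,0,0,-6,0],
  [0,0,0,0,0,-4,0],
  [0,0,0,0,0,-4,0],
  [0,0,0,0,0,-4,0],
  [0,0,0,0,0,-4,0],
  [0,0,0,0,0,-4,0],
  [0,0,0,0,0,-4,0],
  [0,0,0,0,0,-4,0],
  [0,0,0,0,0,-4,0],
  [0,0,0,0,0,-4,0],
  [0,0,0,0,0,0,0],
])

```text
time: 9.85
ee_pos: [0.5706, -0.0175, 0.0143]
tcp_rot: [-131.9, 90.0, -46.5]
wrist_force: [0.4, 1.0, -0.3]
opening: 0.0005
```

```bash
python3 - <<'E'
from h import *
import cv2
todo(D2W(.042,-.062,.015))
im=vision.camera("scene")[:,:,::-1]
cv2.imwrite("pics/s6.png",cv2.resize(im[180:320,220:400],None,fx=4,fy=4,interpolation=cv2.INTER_CUBIC))
cv2.imwrite("pics/w6.png",vision.camera("wrist")[:,:,::-1])
E
```

```text
t 9.85 pos [ 0.5706 -0.0175  0.0143] F [ 0.4  1.  -0.3]
turn [-0.04 -0.    0.  ] shift mm now-tool [ -0.7   0.1 -60.8] goal-tool [ -0.7   0.1 -60.8]
```

View pics/s6.png

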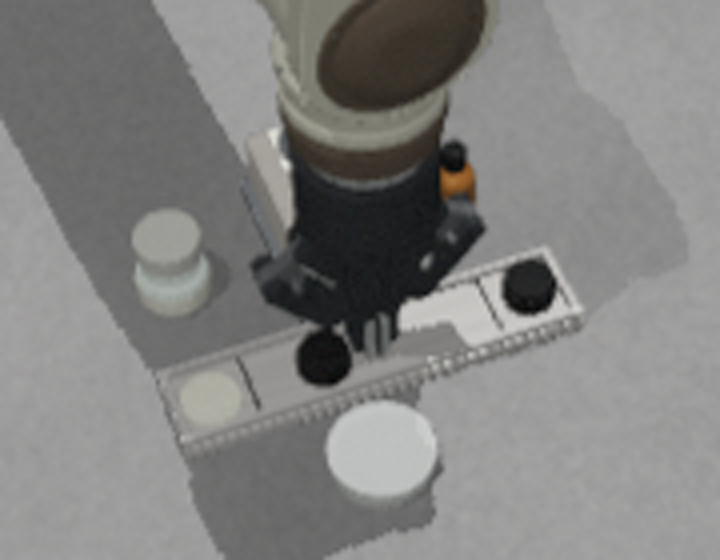

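View pics/w6.png

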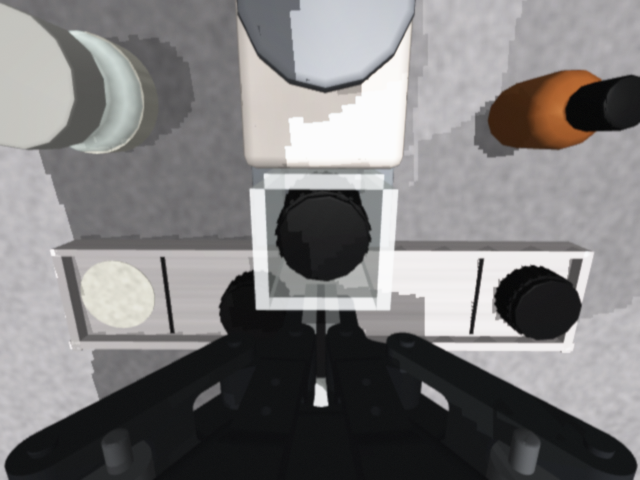

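The cap moved along the tray, upright, from (373,340) to (323,357), which is about 30 mm. The finger-to-cap-centre offset is therefore about 28.5 mm, and the centre should reach about -92 mm with TCP y at -63.

>>> carry_out([
  [0,0,0,0,0,-3,0],
  [0,0,0,0,0,-6,0],
  [0,0,0,0,0,-6,0],
  [0,0,0,0,0,-6,0],
  [0,0,0,0,0,-6,0],
  [0,0,0,0,0,-5,0],
  [0,0,0,0,0,-4,0],
  [0,0,0,0,0,-4,0],
  [0,0,0,0,0,-4,0],
  [0,0,0,0,0,-4,0],
  [0,0,0,0,0,-4,0],
  [0,0,0,0,0,-4,0],
])

```text
time: 11.45
ee_pos: [0.5661, -0.0733, 0.0143]
tcp_rot: [73.6, 90.0, 159.0]
wrist_force: [0.1, 0.1, -0.5]
opening: -0.0002
```

>>> carry_out([
  [0,0,0,0,0,-3,0],
  [0,0,0,0,0,-2,0],
  [0,0,0,0,0,0,0],
  [0,0,0,0,0,0,0],
])

```text
time: 11.95
ee_pos: [0.5657, -0.078, 0.0143]
tcp_rot: [65.0, 90.0, 150.4]
wrist_force: [-0.1, -0.1, -0.6]
opening: -0.0002
```

```bash
python3 - <<'E'
from h import *
import cv2
todo(D2W(.042,-.062,.015))
im=vision.camera("scene")[:,:,::-1]
cv2.imwrite("pics/s7.png",cv2.resize(im[180:320,220:400],None,fx=4,fy=4,interpolation=cv2.INTER_CUBIC))
cv2.imwrite("pics/w7.png",vision.camera("wrist")[:,:,::-1])
E
```

```text
t 11.95 pos [ 0.5657 -0.078   0.0143] F [-0.1 -0.1 -0.6]
turn [-0.02  0.   -0.  ] shift mm now-tool [-0.7  0.1 -0.2] goal-tool [-0.7  0.1 -0.2]
```

View pics/s7.png

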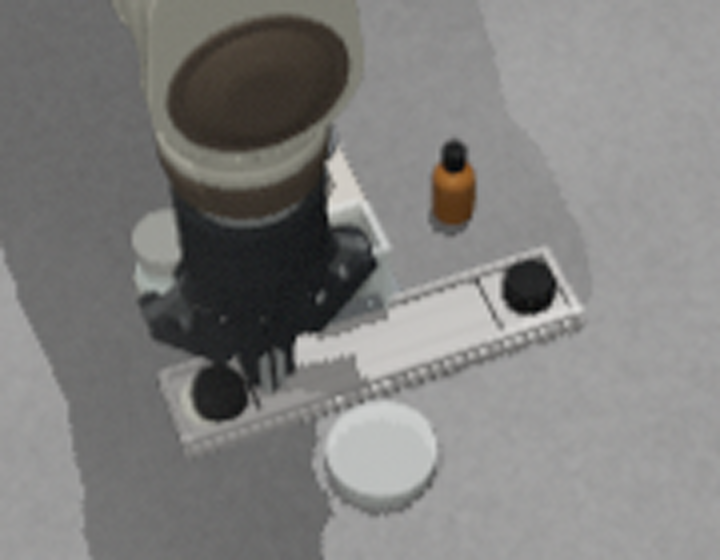

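View pics/w7.png

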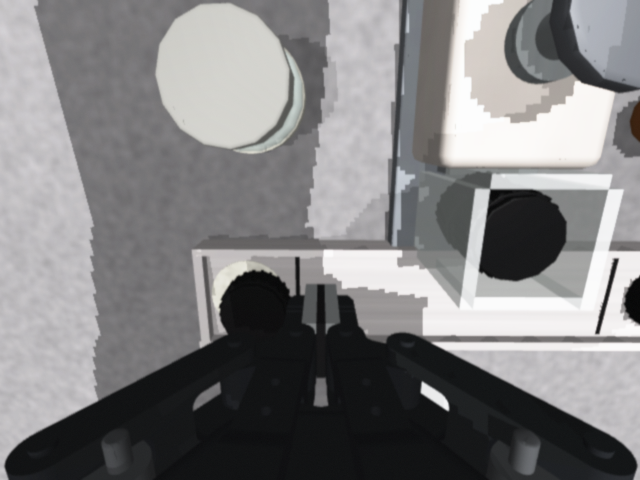

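The cap is on the liner at (219,392), past the line, with its centre at about -90. I'll nudge 2 mm more, then back off and rise clear.

>>> carry_out([
  [0,0,0,0,0,-2,0],
  [0,0,0,0,0,0,0],
  [0,0,0,0,0,4,0],
  [0,0,0,0,0,8,0],
  [0,0,0,0,0,4,0],
  [0,0,0,-10,0,0,0],
  [0,0,0,-30,0,0,0],
  [0,0,0,-50,0,0,0],
  [0,0,0,-50,0,0,0],
  [0,0,0,0,40,0,0],
  [0,0,0,0,50,0,0],
  [0,0,0,0,50,0,0],
])

```text
time: 13.55
ee_pos: [0.4259, -0.0528, 0.155]
tcp_rot: [-97.4, 90.0, -12.0]
wrist_force: [-0.6, -0.9, 0.7]
opening: 0.0006
```

>>> carry_out([
  [0,0,0,0,0,0,0],
  [0,0,0,0,0,0,0],
  [0,0,0,0,0,0,0],
  [0,0,0,0,0,0,0],
])

```text
time: 14.05
ee_pos: [0.4278, -0.0529, 0.154]
tcp_rot: [88.1, 90.0, 173.5]
wrist_force: [1.1, -0.6, 0.1]
opening: 0.0001
```

```bash
python3 - <<'E'
from h import *
import cv2
todo(D2W(.042,-.062,.015))
np.save("p8.npy",0)
R,p,o=cur();M=vision.calibration("wrist")["mount"]
T=np.eye(4);T[:3,:3]=R.as_matrix();T[:3,3]=p;np.save("E8.npy",np.linalg.inv(T@M))
cv2.imwrite("pics/w8.png",vision.camera("wrist")[:,:,::-1])
im=vision.camera("scene")[:,:,::-1]
cv2.imwrite("pics/s8.png",cv2.resize(im[180:320,220:400],None,fx=4,fy=4,interpolation=cv2.INTER_CUBIC))
a=vision.camera("top")[190:300,260:390,::-1]
cv2.imwrite("pics/t8.png",cv2.resize(a,None,fx=5,fy=5,interpolation=cv2.INTER_CUBIC))
E
```

```text
t 14.05 pos [ 0.4278 -0.0529  0.154 ] F [ 1.1 -0.6  0.1]
turn [-0.02  0.   -0.04] shift mm now-tool [ 138.9 -139.5  -14.1] goal-tool [ 139.  -139.4  -14.2]
```

View pics/s8.png

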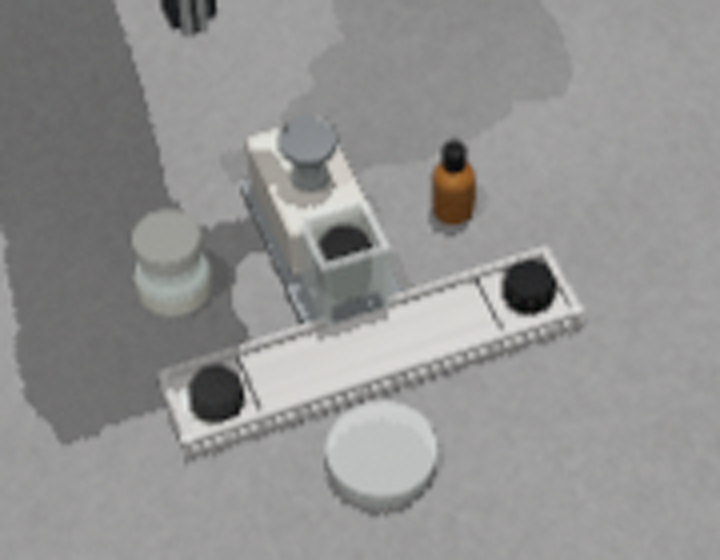

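View pics/t8.png

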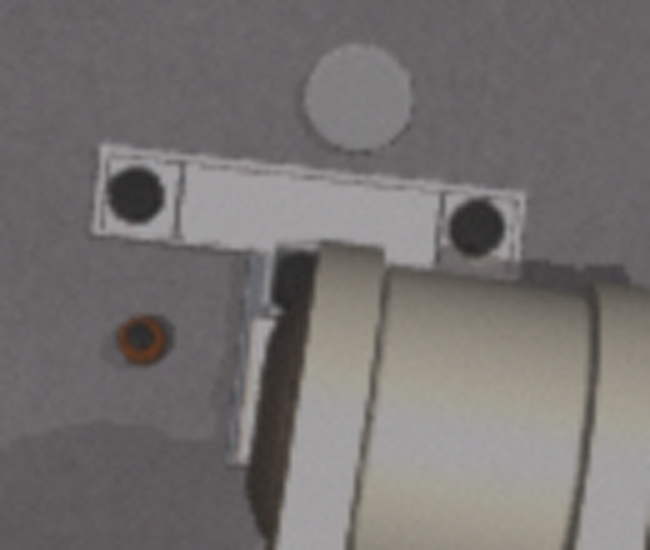

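```bash
python3 - <<'E'
from h import *
import cv2
a=np.radians(YAW);R=np.array([[np.cos(a),np.sin(a)],[-np.sin(a),np.cos(a)]])
for nm,off,f,ims in(("top",(260,190),5,"pics/t8.png"),("scene",(220,180),4,"pics/s8.png")):
    g=cv2.imread(ims,0);m=(g<60).astype(np.uint8)
    n,_,st,c=cv2.connectedComponentsWithStats(m)
    for i in range(1,n):
        if 600<st[i,4]<6000:
            px=((c[i][0]+.5)/f-.5+off[0],(c[i][1]+.5)/f-.5+off[1])
            print(nm,st[i,4],c[i].round(),(R@(ray(nm,px,.020)[:2]-ORG)*1e3).round(1))
E
```

```text
top 1931 [136. 195.] [38.3 94.2]
top 1977 [476. 228.] [ 40.2 -92.2]
top 1152 [145. 338.] [-39.   80.3]
scene 991 [343. 242.] [-24.8   8.6]
scene 2085 [529. 287.] [45.2 94. ]
scene 2163 [217. 394.] [ 47.1 -92.5]
```

```bash
python3 -c "
from workcell import job_done; print(job_done())"
```

```text
the job is handed in; nothing more can be done
None
```

I pressed the plunger once to its hard stop (TCP at z 0.063 m, 14.8 N) and let it spring back, and one cap came out. With shut fingers I then pushed that cap along the tray into the empty right bay, backed away, raised the arm clear, and handed the job in at about 14 s.

**New cap:** it stands flat and upright on the liner, wholly past the line. Its y is -92.2 mm in the top view and -92.5 mm in the scene view.

**Parked cap and surroundings:** the parked cap is still at y of about +94 mm. The plunger looks up, the tower still holds its caps, and the vial, jar and dish look unmoved. I did not re-check the beaker, flask, reagent bottle and spatula in the last pictures, but the arm passed well clear of them.

**A disagreement:** the two views differ in x for the new cap, 40 mm from the top and 47 mm from the scene. I put this down to the scene camera, which also read the plunger about 5 mm too far forward at the start. Both values lie inside the allowed 31 to 51 mm.

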